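Bring the red stamp round to the ink pad

ROBOT

A 6-joint arm with a two-finger parallel gripper is mounted at the origin on the work surface. World frame = base frame: x ahead of the robot, y to its left, z up, the work surface at z = 0. Lengths are in m, angles in rad, forces in N, time in s.
With the tool pointing down it reaches from about 0.225 to 0.875 m from the base axis. Payload 3.4 kg.
Tool frame: the origin (TCP) lies midway between the tips of the shut fingers; the grasp point (between the pads) lies 19 mm behind it; z points along the fingers, y is the line along which they close (so a half turn about z gives the same grasp; the last joint's range is limited). The gripper opens to 85 mm and grips with 20 to 120 N. Pads are 22 mm wide; open, the fingers measure 114 mm over their backs; the gripper's body (76 mm by 85 mm) begins 54 mm behind the grasp point. The pads swing forward as they close: fully open they stand 13 mm farther back than shut.
Start: joints at [-1.368, 0.276, 1.505, -0, 1.361, -0.121], TCP at [0.183, -0.545, 0.231] pointing down, gripper open.
Joint ranges: [-2.89, 2.89], [-0.75, 2.08], [0.22, 2.7], [-1.18, 4.32], [0.11, 2.71], [-2.7, 2.7]. Speed limits (rad/s): [2.57, 2.57, 3.14, 3.14, 3.14, 3.14].

INTERFACE

Orientations are given as a unit quaternion [w, x, y, z].
In Python, from rig import move_ptp, move_straight, movej, move_gripper, pause, solve_ik, get_state, camera, camera_model, PlanningError, close_job gives the robot as it stands. The module is installed in compiled form; this text tells all that it offers. Calls block until the motion is done:
- move_ptp(position, orientation): joint-space move of the TCP to a pose.
- move_straight(position, ori=None, vel=0.15, force_limit=None): straight line of the TCP; ori=None keeps the orientation; vel is the mean speed in m/s. With force_limit (N) it stops when the force on the tool has changed by that much, and returns True; else False.
- movej(angles): joint-space move.
- move_gripper(opening, force=None): finger opening in m; force is the grip in N (None keeps the last); returns when the fingers have stopped.
- pause(seconds).
- solve_ik(position, orientation): joint angles nearest the present ones, or None.
- get_state(): the state.
- camera(name): name is "scene" or "top"; returns (picture, depth): 420x560x3 uint8, red, green, blue; 420x560 float32, m along the optical axis (not along the pixel's ray), 0 where there is no reading.
- camera_model(name): a dict with "fx", "fy", "cx", "cy" (pixels), "rvec" (rotation vector, rad) and "tvec" (3), from world to camera coordinates, as OpenCV has them. Camera axes: x right, y down, z forward; pixel columns grow to the right and rows downward; lengths in m; the calibration is good to about 2 mm. A picture is of the moment at which its call begins. camera_model takes no time and is no camera call.
A pose or a line that the arm cannot do raises PlanningError and nothing moves.
- close_job(): hands the job in; it is judged then, once.
The state is a dict: "t": time; "qpos": joint angles; "qvel": joint speeds; "effort": joint torques, N m; "tool_pos": TCP position; "orientation": TCP orientation; "contact_force": force on the tool from outside, world axes, zero at the start; "moment": the same for the moment, N m; "opening": finger opening in m; "finger_force": force on a finger pad.
Only numpy, scipy, OpenCV 4.12 (cv2) and the standard library are available. Lean on these libraries where they do the work, as an engineer would, in place of code of your own. Each camera call takes 0.05 s, during which the arm holds its last target. There are 200 camera calls.

TASK

Turn the revolving stamp rack until the red-handled stamp squarely faces the open ink pad, by pushing one of the rack's arms gently round with a fingertip (the arm without a stamp is the easiest to get at). Do not grip or lift anything, keep off the wet ink pad, and leave every stamp hanging on the rack and the other things on the desk where they are.

Things in the scene. Friction and masses are not known exactly. Their poses are not given: they have to be found in the camera images.
- ink_pad: Open ink pad, fixed to the desk: black plastic tray with dark red felt, 74 mm (x) by 112 mm (y) by 17 mm high, its black lid folded back flat on the desk on the side away from the rack. Origin: centre of the tray's underside, on the desk. Its x axis is level and points straight at the rack's axis, 180 mm away, so a stamp squarely faces the pad when it lies between the two, on this line (y = 0 in this frame, about x = 104 mm).
- rack_base: Foot and post of the revolving stamp rack, fixed to the desk: dark steel foot 136 mm across and 19 mm high, upright steel post 15 mm thick. Origin: on the rack's vertical axis, at desk level. The grey plastic rotor on the post has a hub 46 mm across (top at 137 mm) and six level arms. Nothing on the rack stands higher than 162 mm above the desk.
- rack_axis (a point): Point on the rack's vertical axis, level with the top faces of its arms (130 mm above the desk). Six level radial arms, 60 degrees apart, 6 mm thick (124 to 130 mm up), reach 93 mm from the axis: 12 mm wide up to 58 mm out, then a 23 mm wide fork with a 12 mm slot open outwards and 5 mm upturned tips. Five arms carry a stamp; the arm opposite the red stamp is empty.
- rack_rotor (a joint): Turn of the rack's rotor in rad from where it starts (0 at the start), positive anticlockwise seen from above. It turns freely all the way round either way, against light friction of about 0.05 N m (0.6 N at an arm's end), and stays where it is left.
- empty_arm_end (a point): The outer end of the rack's empty arm (opposite the red stamp), on the arm's centre line, 93 mm from the axis, at its top face, 130 mm above the desk.
- red_stamp: The stamp with the red handle. Origin: the centre of its underside. Round stamp 67 mm tall: coloured handle 21 mm across and 31 mm high, neck 9 mm, round wooden foot 27 mm across. It hangs upright and loose by the neck in the fork of one arm of the rack, 76 mm from the rack's axis; its foot is 94 to 111 mm and its handle 130 to 161 mm above the desk.
- blue_stamp: The stamp with the blue handle, hanging on one of the other arms, the same size as the red one. Origin: the centre of its underside, 94 mm above the desk.
- yellow_stamp: The stamp with the yellow handle, hanging on one of the other arms, the same size as the red one. Origin: the centre of its underside, 94 mm above the desk.
- black_stamp: The stamp with the black handle, hanging on one of the other arms, the same size as the red one. Origin: the centre of its underside, 94 mm above the desk.
- green_stamp: The stamp with the green handle, hanging on one of the other arms, the same size as the red one. Origin: the centre of its underside, 94 mm above the desk.
- ink_bottle: Loose small ink refill bottle with a red cap standing on the desk, 30 mm across, 62 mm tall; origin at the centre of its underside. To be left alone.
- stapler: Loose desk stapler, blue and black, 125 mm (x) by 36 mm by 47 mm high; origin at the centre of its underside. To be left alone.
- tape_roll: Loose roll of clear tape lying flat, 86 mm across, 20 mm high, 55 mm hole; origin at the centre of its underside. To be left alone.
Not all that is in view belongs to the job. Leave any purple look-alike of the black_stamp alone. Several things have the shape of the rack_base; the one meant has the colours described above.

How it is judged:
On the way:
1. a finger pushes an arm of the rack and the rack turns (contact force between the fingers and rack_rotor above 0.1 N and (velocity of joint rack_rotor above 0.03 rad/s or velocity of joint rack_rotor below -0.03 rad/s)), for 0.02 s.
At the end, for the whole second after the job is handed in: The red stamp's centre is within 13 mm (about 10 degrees) of the line from the ink pad to the rack's axis, on the pad's side; the rack is at rest and all five stamps hang upright on it (y of red_stamp in the frame of ink_pad between -0.013 and 0.013 m and x of red_stamp in the frame of ink_pad below 0.13 m and velocity of joint rack_rotor between -0.05 and 0.05 rad/s and height (world z) of red_stamp between 0.089 and 0.1 m and angle between each of red_stamp, blue_stamp, yellow_stamp, black_stamp, green_stamp's own z axis and vertical below 0.2 rad and linear speed of each of red_stamp, blue_stamp, yellow_stamp, black_stamp, green_stamp below 0.02 m/s and height (world z) of blue_stamp between 0.089 and 0.1 m and height (world z) of yellow_stamp between 0.089 and 0.1 m and height (world z) of black_stamp between 0.089 and 0.1 m and height (world z) of green_stamp between 0.089 and 0.1 m); the robot touches nothing.
It fails at once if a stamp is lifted by 10 mm, knocked off its arm or tipped over (height (world z) of any of red_stamp, blue_stamp, yellow_stamp, black_stamp, green_stamp below 0.082 m or height (world z) of any of red_stamp, blue_stamp, yellow_stamp, black_stamp, green_stamp above 0.104 m or angle between any of red_stamp, blue_stamp, yellow_stamp, black_stamp, green_stamp's own z axis and vertical above 0.45 rad).
It fails at once if the rack is spun (faster than 2.5 rad/s) (velocity of joint rack_rotor above 2.5 rad/s or velocity of joint rack_rotor below -2.5 rad/s).
It fails at once if the rack or a stamp is gripped or pushed hard (over 15 N) (contact force between the fingers and rack_rotor above 15 N or contact force between the fingers and red_stamp above 15 N or contact force between the fingers and blue_stamp above 15 N or contact force between the fingers and yellow_stamp above 15 N or contact force between the fingers and black_stamp above 15 N or contact force between the fingers and green_stamp above 15 N).
It fails at once if the wet ink pad is touched (contact force between any of the fingers, the arm and ink_pad above 0.5 N).
It fails at once if the bottle, stapler or tape is moved more than 15 mm (distance of any of ink_bottle, stapler, tape_roll from where it was at the start of the episode above 0.015 m).
It also fails if it takes over 48 s, if anything falls off the work surface, if the arm or the gripper's body presses on something with over 40 N, if the wrist force passes 120 N, or if a joint passes its speed limit or range.

## Working session

There is one attempt and no reset: what is moved stays moved. The work goes in short steps, each a Python script; the robot and the scene stay as the last script left them, time stands still between calls to the robot, and variables do not carry over. Pictures are saved under pics/ and viewed, at most 10 in all, crops included, and the job is handed in when it is done.

```bash
mkdir -p pics
cat > h.py <<'E'
import numpy as np, cv2
from rig import *
def cloud(name):
    im,d=camera(name); m=camera_model(name)
    R=cv2.Rodrigues(np.array(m["rvec"],float))[0]; t=np.array(m["tvec"],float).ravel()
    v,u=np.mgrid[:420,:560]
    P=np.stack([(u-m["cx"])/m["fx"]*d,(v-m["cy"])/m["fy"]*d,d],-1)
    W=(P-t)@R; W[d==0]=np.nan
    return im,W
def save(im,f): cv2.imwrite(f,cv2.cvtColor(im,cv2.COLOR_RGB2BGR))
E
python3 - <<'E'
from h import *
for n in("top","scene"):
    im,W=cloud(n); save(im,f"pics/{n}0.png"); np.savez(f"{n}0.npz",im=im,W=W)
    print(n,camera_model(n))
print(get_state())
E
```

```text
top {'fx': 530.9784818212793, 'fy': 530.9784818212793, 'cx': 275.7820874165345, 'cy': 214.8244150347659, 'rvec': array([ 2.2009008 , -2.14630746,  0.1047473 ]), 'tvec': array([0.03130596, 0.53182979, 1.32019706])}
scene {'fx': 450.77100074667595, 'fy': 450.77100074667595, 'cx': 264.29847952340947, 'cy': 204.85202918602516, 'rvec': array([ 1.8595269 ,  1.36542501, -0.67506685]), 'tvec': array([-0.21646393, -0.2182228 ,  1.48792331])}
{'t': 0.1, 'qpos': array([-1.36801181e+00,  2.76524249e-01,  1.50600590e+00, -1.05829361e-05,
        1.36069476e+00, -1.20984903e-01]), 'qvel': array([-0.00013437,  0.00042595, -0.0027798 , -0.00051854, -0.00121789,
       -0.00023486]), 'effort': array([ 7.52318319e-04, -4.17699230e+01, -2.46406388e+01, -7.66466587e-05,
        5.90214288e-03,  1.53812272e-05]), 'tool_pos': array([ 0.1828362 , -0.54466191,  0.23053074]), 'orientation': array([-8.15235499e-04,  9.86924754e-01,  1.61179600e-01, -3.85401147e-05]), 'contact_force': array([-0.09008219,  0.87128733, -0.90918392]), 'moment': array([ 0.00686103, -0.0292242 ,  0.02370515]), 'finger_force': 0.0, 'opening': 0.08549122953940226}
```

View pics/top0.png

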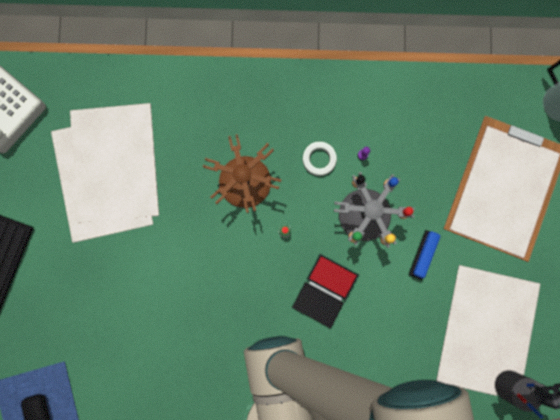

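View pics/scene0.png

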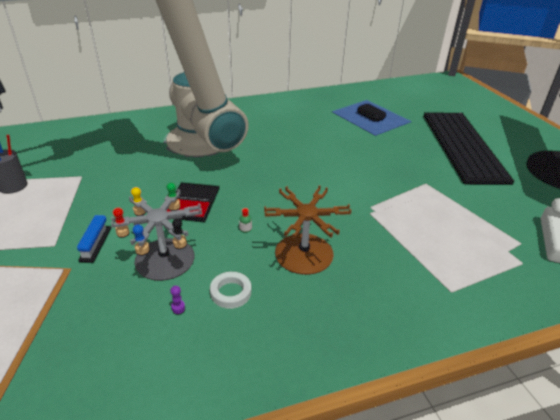

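The top picture has two candidate racks: the rust-brown one at (243,182), and the grey one with stamps at (373,210). The grey rotor on a dark foot fits the description. Its red stamp is at (408,212) and its empty arm points left to about (340,207). The open pad's red felt is at (333,277). I'll measure these and confirm in a crop.

Run:
```python
from h import *
z=np.load("top0.npz"); im,W=z["im"],z["W"]
c=cv2.resize(im[140:340,270:450],None,fx=3,fy=3,interpolation=cv2.INTER_CUBIC); save(c,"pics/crop0.png")
hsv=cv2.cvtColor(im,cv2.COLOR_RGB2HSV).astype(int); H,S,V=hsv[...,0],hsv[...,1],hsv[...,2]
v,u=np.mgrid[:420,:560]
def pts(m,zl,zh,box):
    k=m&(W[...,2]>zl)&(W[...,2]<zh)&(u>box[0])&(u<box[1])&(v>box[2])&(v<box[3]); return W[k]
red=((H<8)|(H>172))&(S>150)
B=(325,425,165,260)
for n,m in dict(red=red,yellow=(H>18)&(H<32)&(S>150),blue=(H>105)&(H<125)&(S>150)).items():
    p=pts(m,.115,.18,B); print(n,len(p),p.mean(0),np.median(p[:,2]))
arm=pts(S<60,.118,.145,B); print("grey",len(arm))
hub=pts(S<256,.1335,.145,(360,387,197,224)); print("hub",len(hub),hub.mean(0), (hub.max(0)+hub.min(0))/2)
felt=W[red&(u>300)&(u<360)&(v>250)&(v<305)]; print("felt",cv2.minAreaRect(felt[:,:2].astype(np.float32)),felt.mean(0))
foot=pts(V<90,.01,.03,B); foot=foot[np.isfinite(foot[:,0])]
print("foot",len(foot),cv2.minEnclosingCircle(foot[:,:2].astype(np.float32)))
for nm,(a,b) in dict(redp=(408,212),bluep=(393,182),yel=(390,239),grn=(357,237),blk=(361,180),empty=(340,207),hubp=(373,210),bottle=(285,231),tape=(319,158),stapler=(425,255)).items(): print(nm,W[b,a])
```

```text
red 62 [ 0.53472394 -0.2571655   0.15668096] 0.15804230789843401
yellow 61 [ 0.47166872 -0.21626414  0.15734109] 0.157896333532474
blue 55 [ 0.6018717  -0.22265204  0.1583296 ] 0.15906215505128762
grey 1222
hub 195 [ 0.53942696 -0.1810093   0.13633603] [ 0.53636321 -0.18390099  0.13907099]
felt ((0.37868645787239075, -0.10363954305648804), (0.098612479865551, 0.0649169385433197), 63.49042892456055) [nan nan nan]
foot 865 ((0.4765503704547882, -0.20544904470443726), 0.13072986900806427)
redp [ 0.53208055 -0.25644041  0.16080886]
bluep [ 0.60063032 -0.22235675  0.15896637]
yel [ 0.46956219 -0.21603165  0.15918318]
grn [ 0.47226871 -0.14113301  0.15838594]
blk [ 0.60292793 -0.14838806  0.16182318]
empty [ 0.55664958 -0.11964265  0.00990131]
hubp [ 0.53736459 -0.18120785  0.13580532]
bottle [0.48819431 0.02099055 0.05963083]
tape [ 0.6856088  -0.06459438 -0.003275  ]
stapler [ 0.43827772 -0.32787282  0.04481589]
```

View pics/crop0.png

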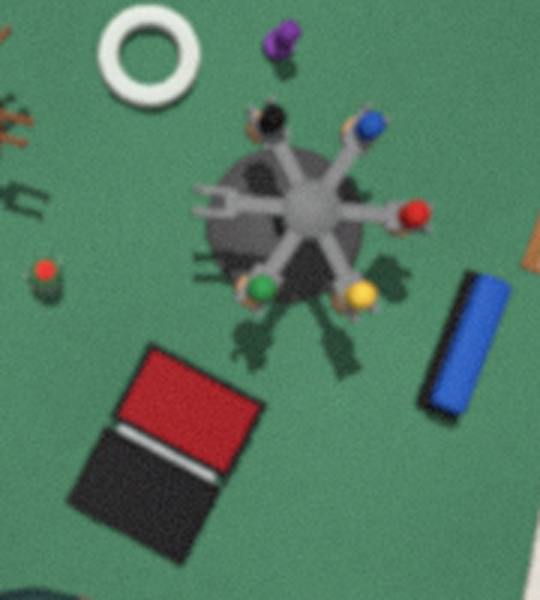

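The crop confirms the grey rack. Its axis is at about (0.537, -0.182), the red stamp sits at -93° and the empty arm at 87°. The felt is at (0.379, -0.104), so red needs to reach about 153.6°, a clockwise turn of about 113°. I'll push the empty arm from its anticlockwise side.

```bash
cat >> h.py <<'E'
A=np.array([.537,-.182])
def pose(alpha,off,z,r=.080):
    a=np.radians(alpha); e=np.array([np.cos(a),np.sin(a)]); n=np.array([-e[1],e[0]])
    p=A+r*e+off*n; ph=a+np.pi/2
    return [p[0],p[1],z],[0,np.cos(ph/2),np.sin(ph/2),0]
E
python3 - <<'E'
from h import *
move_gripper(0.0)
move_straight([.183,-.545,.30])
p,q=pose(87,.031,.28); print(p,solve_ik(p,q),solve_ik(*pose(-26,.0225,.113)))
move_ptp(p,q)
s=get_state(); print(s["t"],s["tool_pos"],s["qpos"],s["opening"])
p,q=pose(87,.031,.17); move_straight(p,q)
im,W=cloud("scene"); save(cv2.resize(im[120:300,60:300],None,fx=3,fy=3),"pics/s1.png")
E
```

```text
[np.float64(0.5102293609220437), np.float64(-0.10048722257610283), 0.28] [-3.28309594e-01  1.67993819e-01  1.52952352e+00 -4.44089210e-16
  1.44407532e+00 -1.84674604e+00] [-4.15088552e-01  4.65580949e-01  1.51170329e+00 -4.44089210e-16
  1.16430842e+00  3.86970536e-02]
3.4667 [ 0.51016488 -0.10118438  0.27985187] [-3.29316280e-01  1.68281029e-01  1.52952381e+00 -4.47391330e-04
  1.44392896e+00 -1.84649090e+00] 0.00015085252299098153
```

View pics/s1.png

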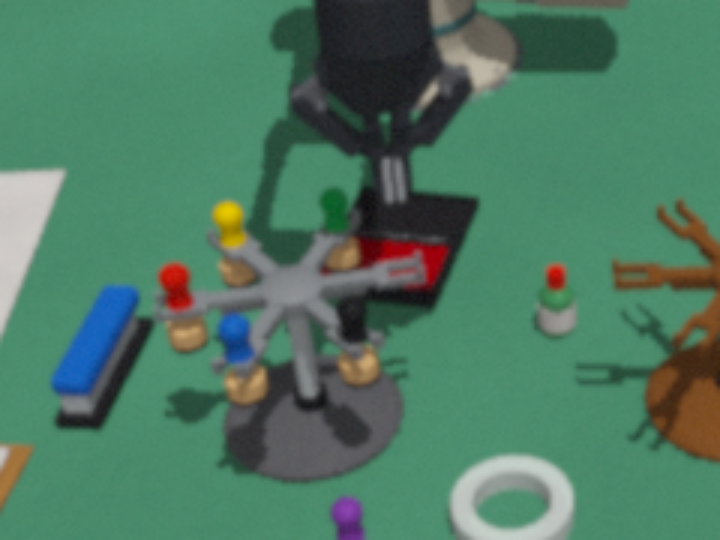

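The closed fingertip (394,195 in the crop) hangs clear between the empty arm (410,270) and the green stamp (335,210). Now I'll go down and push in small arc steps.

Run:
```python
from h import *
p,q=pose(87,.031,.114)
print("hit",move_straight(p,q,vel=.06,force_limit=4))
s=get_state(); print(s["t"],s["tool_pos"],s["contact_force"]); f0=s["contact_force"]
p,q=pose(87,.022,.114); move_straight(p,q,vel=.03)
for i,a in enumerate(np.linspace(87,-22,22)[1:]):
    p,q=pose(a,.022,.114); 
    if move_straight(p,q,vel=.035,force_limit=10): print("stopped",a); break
    s=get_state()
    if i%4==0: print(round(a),round(s["t"],1),np.round(s["contact_force"]-f0,1),np.round(s["tool_pos"]-p,3))
print(get_state()["t"])
p,q=pose(a,.034,.114); move_straight(p,q,vel=.05)
im,W=cloud("top"); save(cv2.resize(im[140:340,270:450],None,fx=3,fy=3),"pics/t2.png")
```

```text
hit False
5.4833 [ 0.51059854 -0.1006054   0.11432502] [-0.17322572  0.52484148  0.13750599]
82 6.3 [ 0.2 -0.5 -0.7] [-0.  0. -0.]
61 7.8 [-0.2 -0.5  0. ] [-0. -0. -0.]
40 9.2 [ 0.4 -0.   0.1] [-0.  0. -0.]
20 10.7 [ 0.4 -0.2  0.1] [-0.  0. -0.]
-1 12.2 [ 0.5 -0.3 -1. ] [-0.  0.  0.]
-22 13.6 [ 0.5 -0.5  0. ] [-0.  0.  0.]
13.6333
```

View pics/t2.png

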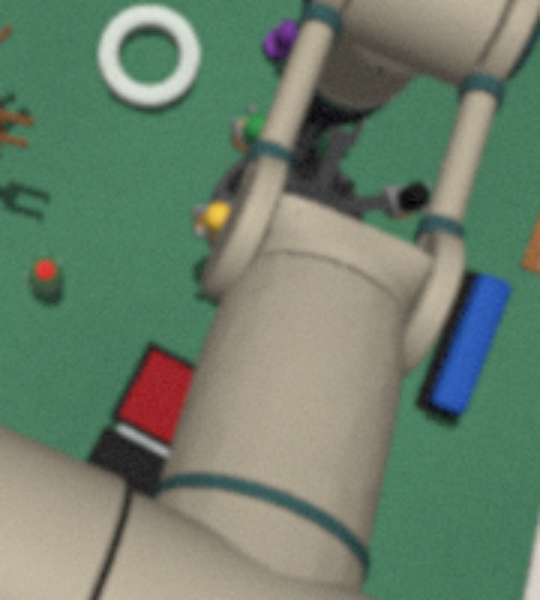

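The rack has turned. The arm hides its middle, but yellow (215,215), green (250,125) and black (412,197) are all visible, so I'll measure their angles.

```bash
cat >> h.py <<'E'
def angles():
    rel=dict(red=0,blue=60,yellow=-60)
    for cam in("top","scene"):
        im,W=cloud(cam); hsv=cv2.cvtColor(im,cv2.COLOR_RGB2HSV).astype(int); H,S=hsv[...,0],hsv[...,1]
        ms=dict(red=((H<8)|(H>172))&(S>150),yellow=(H>18)&(H<32)&(S>150),blue=(H>105)&(H<125)&(S>150))
        near=np.hypot(W[...,0]-A[0],W[...,1]-A[1]); near=(near<.1)&(near>.05)&(W[...,2]>.13)&(W[...,2]<.17)
        for n,m in ms.items():
            P=W[m&near]
            if len(P)>8:
                c=(np.nanmax(P,0)+np.nanmin(P,0))/2; g=np.degrees(np.arctan2(*(c[:2]-A)[::-1]))
                print(cam,n,len(P),np.round(c,3),"red angle",round((g-rel[n])%360,1))
E
python3 - <<'E'
from h import *
z=np.load("scene0.npz"); 
import h; o=h.cloud
h.cloud=lambda c:(np.load(c+"0.npz")["im"],np.load(c+"0.npz")["W"]); print("start (top est 267)"); h.angles()
h.cloud=o; print("now"); h.angles(); print(get_state()["t"])
E
```

```text
start (top est 267)
top red 61 [ 0.535 -0.257  0.148] red angle 268.6
top yellow 61 [ 0.472 -0.217  0.148] red angle 268.1
top blue 55 [ 0.602 -0.223  0.151] red angle 267.8
scene red 119 [ 0.54  -0.259  0.147] red angle 272.3
scene yellow 111 [ 0.475 -0.218  0.147] red angle 270.0
scene blue 121 [ 0.607 -0.224  0.146] red angle 268.8
now
top yellow 47 [ 0.53  -0.105  0.149] red angle 155.3
scene yellow 121 [ 0.532 -0.108  0.147] red angle 154.1
scene blue 89 [ 0.486 -0.229  0.146] red angle 162.5
14.175
```

Red is close to the target, within a few degrees. I'll lift clear and measure without the arm in the way.

Run:
```python
from h import *
p,q=pose(-22,.034,.28); move_straight(p,q)
movej([-1.368,.276,1.505,0,1.361,-.121])
im,W=cloud("top"); save(cv2.resize(im[140:340,270:450],None,fx=3,fy=3),"pics/t3.png")
angles(); print(get_state()["t"])
```

```text
top red 59 [ 0.469 -0.153  0.149] red angle 156.8
top yellow 60 [ 0.53  -0.107  0.147] red angle 155.6
top blue 60 [ 0.509 -0.234  0.151] red angle 181.7
scene red 96 [ 0.493 -0.141  0.146] red angle 136.8
scene yellow 123 [ 0.534 -0.107  0.146] red angle 152.2
scene blue 88 [ 0.485 -0.229  0.146] red angle 161.9
17.65
```

View pics/t3.png

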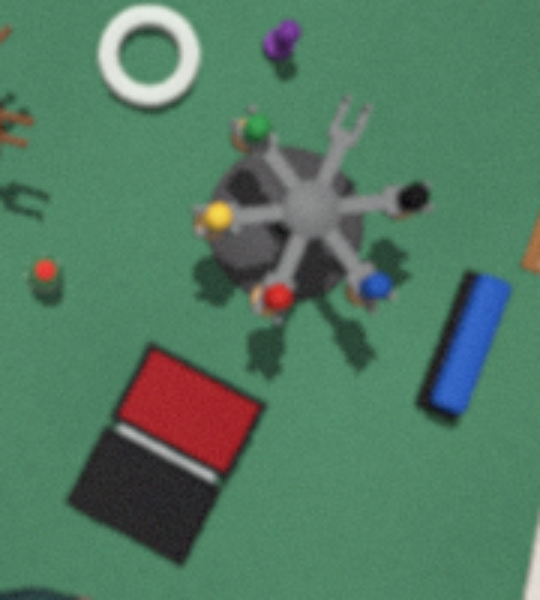

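With the view clear, the red stamp at (278,297) points at the felt. It is about 3° (4 mm) off the line, against a 13 mm tolerance. All five stamps are hanging and the loose things haven't moved, so I'm handing it in.

```bash
python3 -c "
from rig import *
print(close_job())"
```

```text
the job is handed in; nothing more can be done
None
```

I turned the rack about 110° clockwise with a fingertip on the empty arm; the red stamp now faces the ink pad about 4 mm off the line (13 mm allowed), all five stamps still hang, and the job is handed in, though no verdict came back.

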